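# Stand the tipped seed tins up in the rack

## Task

Two of the seed tins in the wooden rack have been knocked over backwards and lie tipped across its rear rail. Stand each of them upright again at its own place in the lane, flat on the rack's floor between the front lip and the rear rail; let go of each only once you feel it standing on the floor, without letting it drop, and leave their neighbours and everything else on the bench as they are.

Things in the scene. Friction and masses are not known exactly. Their poses are not given: they have to be found in the camera images.
- rack: fixed wooden tin rack, 520 mm long (y), 94 mm deep (x), one lane along y with five places about 96 mm apart; origin at the centre of its underside, x across the lane away from the robot, z up. Lane floor 12 mm above the bench, low lip in front, round rail behind; end cheeks to 62 mm above the bench. A standing tin's axis is within 1.5 mm of x = 0
- lip (a point): middle of the front lip's top inner edge: 27.5 mm in front of the lane's middle line, 10 mm above the lane floor; the lip is 8 mm thick
- rail (a point): middle of the axis of the rear rail, a 10 mm round dowel along the lane: 32.5 mm behind the lane's middle line and 36 mm above the lane floor; lip and rail leave the lane 55 mm wide (3 mm more than a tin)
- tin_tipped1: tipped seed tin: plain steel, blank paper band, tight lid, 52 mm diameter, 120 mm tall, 0.14 to 0.32 kg, all four alike; origin on its axis, 46 mm above its underside; z axis runs from underside to lid. Lies back over the rear rail, axis about 51 degrees from vertical, lid up and to the rear, underside against the lip; its origin is then nearly where it will be once upright in its place. The place varies
- tin_tipped2: the other tipped seed tin, same size, mass range and axes (origin on its axis 46 mm above the underside), lying the same way in another of the five places
- tin_standing1: a seed tin standing upright in the rack, same size and origin as the tipped ones
- tin_standing2: another seed tin standing upright in the rack, same size and origin
- jar: corked glass jar standing in the rack among the tins, 50 mm in diameter, 98 mm tall, origin at the centre of its underside
- rake: small black steel bonsai rake lying on the bench close behind the rack, 203 mm long, 17 mm high; origin at its underside near the middle, x axis along it to the tines
- scoop: grey silicone scoop lying on the bench on the robot's side of the rack, 197 mm long, 26 mm high; origin at its underside where handle and blade meet, x axis towards the blade
- pot: empty terracotta pot, rim 120 mm in diameter, 105 mm tall, left of the rack; origin at the centre of its underside
- dispenser: white plastic push dispenser for plant ties, 110 x 62 mm, 77 mm high, right of the rack; origin at the centre of its underside
- cloche: round clear glass cloche with a ball knob, 150 mm in diameter, 202 mm high, near the back edge of the bench; origin at the centre of its underside
Not all that is in view belongs to the job. What is shaped like the tin_tipped2 but green, red or turquoise is not meant.

How it is judged:
By the outcome, as a careful person would: the job done as asked, in the order asked, and still so for the second after the job is handed in, with the robot touching nothing.
It also fails if it takes over 56 s, if anything falls off the work surface, if the arm or the gripper's body presses on something with over 40 N, if the wrist force passes 120 N, or if a joint passes its speed limit or range.

## Robot

A 7-joint arm with a two-finger parallel gripper is mounted at the origin on the work surface. World frame = base frame: x ahead of the robot, y to its left, z up, the work surface at z = 0. Lengths are in m, angles in degrees, forces in N, time in s.
With the tool pointing down it reaches from about 0.425 to 0.875 m from the base axis. Payload 4.7 kg.
Tool frame: the origin (TCP) lies between the finger pads; the fingertips stand 22 mm ahead of it and the grasp point (between the pads) lies 3 mm ahead of it (env.tip_reach is the distance from the TCP to the fingertips, in m); z points along the fingers, y is the line along which they close (so a half turn about z gives the same grasp; the last joint's range is limited). The gripper opens to 87 mm and grips with 3 to 60 N. Pads are 19 mm wide; open, the fingers measure 117 mm over their backs; the gripper's body (75 mm by 190 mm) begins 51 mm behind the grasp point.
Start: joints at [-67.661, 18.392, -4.016, 83.108, 1.295, 78.541, -3.26], TCP at [0.239, 0.605, 0.245] pointing down, gripper open.
Joint ranges: [-163.93, 163.93], [-17.29, 119.83], [-79.2, 71.16], [3.27, 140.29], [-89.18, 269.18], [5.43, 117.66], [-154.24, 154.24]. Speed limits (degrees/s): [147.25, 147.25, 180, 180, 180, 180, 180].

## Interface

Orientations are given as [roll, pitch, yaw] about the fixed x, y, z axes, in that order (R = Rz(yaw) Ry(pitch) Rx(roll)).
In Python, from cell import env gives the robot as it stands.
- The arm moves only by the shell command python3 -m creep 'ROWS' [FORCE]. ROWS is JSON, one flat list of numbers, 7 for each row, row after row: the finger opening in mm, from 0 to 87, then the shift along the tool's x, y, z in units of 30 mm (1.0 is 30 mm), then the turn, a rotation vector about the tool's x, y, z in units of 6 degrees (1.0 is 6 degrees). A call has 1 to 12 rows; each row is the pose to reach, as a shift and turn from the pose commanded when the call began, along the tool's axes at that moment; what a row does not reach only later rows make up. A row lasts 1/10 s, in which the tool goes at most 50 mm and 8.59 degrees, less where a joint would pass 70% of its speed; a pose out of reach is approached as far as the arm can. A call with a gripper value outside its range is refused whole. The fingers move at their own pace and stop on an object; FORCE is the grip in N (left out, the last holds). Time passes only in rows, so rows that repeat a pose let the fingers close. It gives the time, the measured TCP pose, the force, the opening and the grip force at its end, in the units of the state.
- env.get_obs(): the state, without advancing time (a new reading comes with each control period).
- env.read_camera(name): name is "side" or "top" or "wrist"; returns a dict with "color" (384x512x3 uint8, red, green, blue), "depth" (384x512 float32, m along the optical axis (not along the pixel's ray), 0 where there is no reading), "fovy" (degrees; the focal length in pixels is half the picture's height over the tangent of half this angle, whatever the lens; pixels are square), "cx", "cy" (the principal point, pixels), "R" (3x3) and "t" (3): a world point X has camera coordinates R X + t. Camera axes: x right, y down, z forward; pixel columns grow to the right and rows downward; lengths in m; the calibration is good to about 2 mm. A picture is of the moment at which its call begins.
- env.sign_off(): hands the job in; it is judged then, once.
The state is a dict: "time_s": time; "qpos": joint angles; "joint_velocities": joint speeds; "effort": joint torques, N m; "tool_pos": TCP position; "tool_rot": TCP orientation; "force": force on the tool from outside, world axes, zero at the start; "wrist_torque": the same for the moment, N m; "grip_width": finger opening in m; "grasp_force": force on a finger pad.
Only numpy, scipy, OpenCV 4.12 (cv2) and the standard library are available. Lean on these libraries where they do the work, as an engineer would, in place of code of your own. Each camera call takes 0.05 s, during which the arm holds its last target. There are 200 camera calls.

## Working session

There is one attempt and no reset: what is moved stays moved. The work goes in short steps, Python scripts to look and compute and a shell command to move; the robot and the scene stay as the last step left them, time stands still between calls to the robot, and variables do not carry over. Pictures are saved under pics/ and viewed, at most 10 in all, crops included, and the job is handed in when it is done.

```bash
ls; mkdir -p pics; python3 - <<'E'
from cell import env
import cv2,numpy as np
o=env.get_obs();print(o)
for n in["top","side"]:
    c=env.read_camera(n);cv2.imwrite(f"pics/{n}1.png",c["color"][:,:,::-1]);np.savez(f"{n}1.npz",**c)
    print(n,c["fovy"],c["cx"],c["cy"],c["R"],c["t"])
E
```

```text
pics
{'time_s': 0.0, 'qpos': array([-67.66180624,  18.43846796,  -4.0161482 ,  83.1767376 ,
         1.29553576,  78.53991101,  -3.26243697]), 'joint_velocities': array([-0.03725333,  0.04715419,  0.03948171,  0.09827427,  0.03635834,
       -0.06227931, -0.08173994]), 'effort': array([-3.28357073e-04, -4.91296971e+01, -4.04204344e-01, -3.12537789e+01,
       -6.39297324e-02,  4.38735075e-02,  1.73681069e-04]), 'tool_pos': array([0.2383968 , 0.60414336, 0.24345218]), 'tool_rot': array([-1.79890161e+02,  6.15154304e-03,  1.58469858e+02]), 'force': array([ 0.11000662,  0.40585556, -0.1118239 ]), 'wrist_torque': array([ 0.03955166, -0.0194855 , -0.01793962]), 'grasp_force': 0.0, 'grip_width': 0.0869393465399319}
top 47.65596555244528 257.92722246643325 189.29262785236685 [[ 0.00715808 -0.99985317  0.01556915]
 [-0.99066126 -0.00921053 -0.13603471]
 [ 0.13615813 -0.01445    -0.99058173]] [-0.02966864  0.50513139  1.33963977]
side 51.13509876106473 263.9434414112595 191.20702320382895 [[-0.92478455 -0.38048412 -0.002317  ]
 [-0.27199857  0.66533897 -0.69522718]
 [ 0.26606449 -0.64230513 -0.71878634]] [0.45196767 0.17451029 1.33592144]
```

View pics/top1.png

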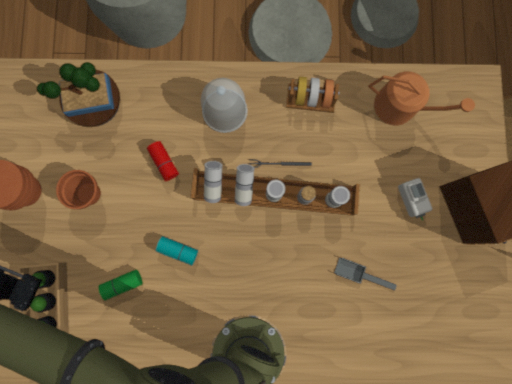

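View pics/side1.png

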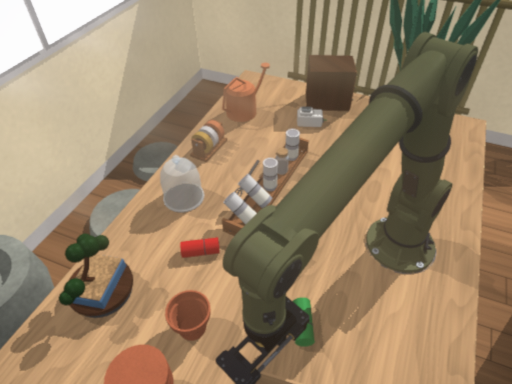

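The top view shows the rack at (193–360, 170–215). Its two left places hold tins leaning back, at (213,182) and (244,184). The standing tins are at (276,190) and (339,197), with the jar at (308,195). The red (163,160), turquoise (177,250) and green (121,285) cylinders lie on the bench and are decoys. The white-banded ones over the rear rail fit the description. I'll confirm in a crop and measure.

```bash
cat > h.py <<'E'
import numpy as np,cv2
def pts(c):
    d=c["depth"];f=192/np.tan(np.radians(float(c["fovy"])/2));v,u=np.mgrid[:384,:512]
    P=np.stack([(u-c["cx"])/f*d,(v-c["cy"])/f*d,d],-1)
    return (P-c["t"])@c["R"]   # X=R^T(P-t)
E
python3 - <<'E'
from h import *
c=dict(np.load("top1.npz"));X=pts(c)
im=c["color"][150:230,180:370,::-1];cv2.imwrite("pics/crop.png",cv2.resize(im,None,fx=4,fy=4,interpolation=cv2.INTER_CUBIC))
roi=np.zeros((384,512),bool);roi[150:225,185:370]=1
roi&=c["depth"]>0
print("bench z",np.median(X[255:300,230:320,2]))
Z=X[...,2]
m=(roi&(Z>.118)&(Z<.142)).astype(np.uint8)
n,l,s,ce=cv2.connectedComponentsWithStats(m)
for i in range(1,n):
    if s[i,4]>20:
        p=X[l==i];(a,r)=cv2.minEnclosingCircle(p[:,:2].astype(np.float32));print(ce[i].round(),s[i,4],"mean",p.mean(0).round(4),"circ",np.round(a,4),round(r,4))
m=roi&(Z>.04)
for nm,(u0,u1) in dict(A=(203,223),B=(234,254)).items():
    b=np.zeros_like(roi);b[155:210,u0:u1]=1;b&=Z>.065
    p=X[b];print(nm,len(p),p.min(0).round(3),p.max(0).round(3),"mean",p.mean(0).round(4))
# rack body: end cheeks z~.062
m=(roi&(Z>.055)&(Z<.068)).astype(np.uint8);n,l,s,ce=cv2.connectedComponentsWithStats(m)
for i in range(1,n):
    if s[i,4]>8:p=X[l==i];print("z62",ce[i].round(),s[i,4],p.mean(0).round(4),p.min(0).round(3),p.max(0).round(3))
E
```

```text
bench z -0.00010985091228403763
[211. 169.] 68 mean [0.5521 0.1143 0.1227] circ [0.5559 0.1147] 0.0201
[244. 173.] 69 mean [0.5432 0.0164 0.1222] circ [0.5473 0.0178] 0.0211
[275. 189.] 257 mean [ 0.4944 -0.0747  0.1319] circ [ 0.4949 -0.0746] 0.0269
[340. 195.] 262 mean [ 0.4772 -0.2642  0.1317] circ [ 0.4777 -0.2652] 0.0271
A 573 [ 0.318 -0.006  0.065] [0.585 0.141 1.396] mean [0.5273 0.1134 0.111 ]
B 562 [ 0.318 -0.009  0.065] [0.576 0.046 1.396] mean [0.5205 0.0187 0.1047]
z62 [193. 182.] 125 [0.5214 0.1748 0.0616] [0.475 0.162 0.055] [0.567 0.184 0.068]
z62 [356. 199.] 123 [ 0.4756 -0.3296  0.0614] [ 0.43  -0.337  0.056] [ 0.522 -0.32   0.067]
z62 [212. 195.] 99 [0.4817 0.1163 0.0623] [0.465 0.092 0.055] [0.51  0.142 0.068]
z62 [243. 199.] 82 [0.4705 0.0223 0.0609] [ 0.453 -0.004  0.055] [0.493 0.046 0.068]
z62 [331. 203.] 16 [ 0.4617 -0.2501  0.0619] [ 0.451 -0.27   0.055] [ 0.479 -0.239  0.066]
```

View pics/crop.png

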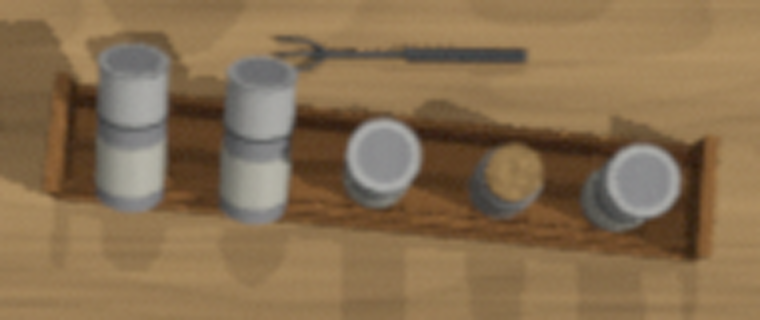

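The crop confirms it: the two left tins, A at (132,125) and B at (258,138) in the crop, are plain steel with white bands, lying back over the rail. The rake head lies just behind B at (290,50). I'll add a move calculator and go above the rack for a closer wrist look.

```bash
cat >> h.py <<'E'
from scipy.spatial.transform import Rotation as Ro
def rowto(o,p,R):
    """shift (30mm) and turn (6deg) in tool axes from measured pose to p,R"""
    R0=Ro.from_euler("xyz",o["tool_rot"],degrees=True)
    s=R0.inv().apply(np.array(p)-o["tool_pos"])/.03
    w=(R0.inv()*R).as_rotvec(degrees=True)/6
    return np.round(np.r_[s,w],3)
YAW=174.81
def toolR(phi): # phi: pointing forward (away from robot, rack x) from straight down
    R=Ro.from_euler("xyz",[180,0,YAW],degrees=True)
    return R*Ro.from_rotvec([0,-phi,0],degrees=True)  # turn about tool y
E
python3 - <<'E'
from h import *
from cell import env
print(toolR(40).as_matrix().round(3))
print(rowto(env.get_obs(),[.46,.06,.34],toolR(0)))
E
```

```text
[[-0.763  0.09   0.64 ]
 [ 0.069  0.996 -0.058]
 [-0.643  0.    -0.766]]
[-1.3527e+01 -1.4170e+01 -3.1890e+00 -1.7000e-02 -2.0000e-03 -2.7230e+00]
```

```bash
python3 -m creep '[87,-2,-2,-3.2,0,0,0, 87,-13.5,-14.2,-3.2,0,0,-2.7, 87,-13.5,-14.2,-3.2,0,0,-2.7, 87,-13.5,-14.2,-3.2,0,0,-2.7, 87,-13.5,-14.2,-3.2,0,0,-2.7, 87,-13.5,-14.2,-3.2,0,0,-2.7, 87,-13.5,-14.2,-3.2,0,0,-2.7, 87,-13.5,-14.2,-3.2,0,0,-2.7, 87,-13.5,-14.2,-3.2,0,0,-2.7, 87,-13.5,-14.2,-3.2,0,0,-2.7, 87,-13.5,-14.2,-3.2,0,0,-2.7, 87,-13.5,-14.2,-3.2,0,0,-2.7]'
python3 - <<'E'
from h import *
from cell import env
o=env.get_obs();print(o["qpos"].round(1));print(rowto(o,[.46,.06,.34],toolR(0)))
E
```

```text
time_s: 1.3
tool_pos: [0.4562, 0.0648, 0.3398]
tool_rot: [180.0, 0.0, 174.7]
force: [1.4, 1.4, 0.1]
grip_width: 0.0867
grasp_force: 0.0
[-37.3  -8.1  23.3 100.3   3.2  87.1  70.3]
[-0.14  -0.148 -0.005  0.005  0.001 -0.023]
```

```bash
python3 - <<'E'
from h import *
from cell import env
for n in["wrist","top"]:
    c=env.read_camera(n);cv2.imwrite(f"pics/{n}2.png",c["color"][:,:,::-1]);np.savez(f"{n}2.npz",**c)
    if n=="wrist":print(c["fovy"],-c["R"].T@c["t"],c["R"].round(2))
E
```

```text
68.70128895832403 [0.37869138 0.0723243  0.48028227] [[ 0.09  1.    0.  ]
 [ 0.95 -0.09  0.29]
 [ 0.29 -0.03 -0.96]]
```

View pics/wrist2.png

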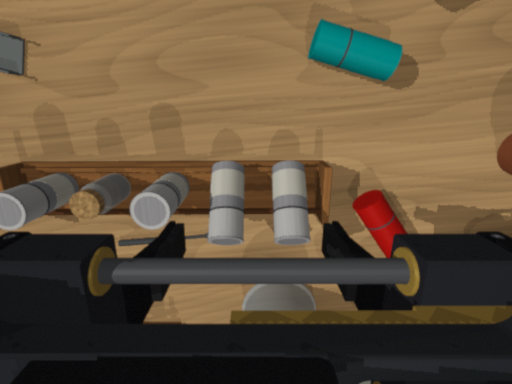

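The wrist view shows tipped A at (291,200) and B at (227,200), the lip along row 163, and the rake handle at (160,238). Next I'll fit cylinders and find the lip and rail from this depth.

```bash
cat > fit.py <<'E'
from h import *
from scipy.optimize import least_squares
c=dict(np.load("wrist2.npz"));X=pts(c);ok=c["depth"]>0
O=np.array([.4985,-.0774,0]);yw=np.radians(-5.19)
Rz=np.array([[np.cos(yw),-np.sin(yw),0],[np.sin(yw),np.cos(yw),0],[0,0,1]])
Y=(X-O)@Rz  # rack frame
def fit(P):
    P=P[P[:,2]>.03]
    def res(q):
        x,y,t,e=q
        a=np.array([np.sin(t),e,np.cos(t)]);a/=np.linalg.norm(a)
        v=P-[x,y,.058];return np.linalg.norm(np.cross(v,a),axis=1)-.026
    q=least_squares(res,[0,np.median(P[:,1]),np.radians(51),0],loss="soft_l1",f_scale=.001).x
    r=res(q);a=np.array([np.sin(q[2]),q[3],np.cos(q[2])]);a/=np.linalg.norm(a)
    s=(P-[q[0],q[1],.058])@a;i=abs(r)<.003
    return q[0],q[1],np.degrees(q[2]),np.degrees(q[3]),s[i].min(),s[i].max(),i.mean()
if __name__=="__main__":
    for n,(u0,u1) in dict(A=(273,309),B=(210,244)).items():
        m=np.zeros_like(ok);m[163:243,u0:u1]=1;m&=ok&(Y[...,2]>.03)
        print(n,np.round(fit(Y[m]),4))
    print("bench",np.median(X[110:150,100:200,2]))
    for u in (255,262,316):   # column profile over lane
        print(u,[(v,*np.round(Y[v,u]*1000).astype(int)) for v in range(156,234,2)])
    # standing tin1 lid, wrist
    Z=Y[...,2];m=(ok&(Z>.128)&(Z<.137)).astype(np.uint8);m[:,:120]=0;m[:,195:]=0;m[232:]=0
    p=Y[m>0];print("stand",len(p),np.round(cv2.minEnclosingCircle(p[:,:2].astype(np.float32))[0],4),p.mean(0).round(4))
E
python3 fit.py
```

```text
A [-5.90000e-03  1.94700e-01  5.10408e+01  6.25000e-02 -4.06000e-02
  7.98000e-02  9.45900e-01]
B [-5.60000e-03  9.75000e-02  5.10164e+01  3.08000e-02 -4.12000e-02
  7.95000e-02  9.47900e-01]
bench 0.00011963507455582201
255 [(156, np.int64(-51), np.int64(142), np.int64(0)), (158, np.int64(-47), np.int64(142), np.int64(1)), (160, np.int64(-45), np.int64(141), np.int64(6)), (162, np.int64(-42), np.int64(141), np.int64(11)), (164, np.int64(-39), np.int64(141), np.int64(11)), (166, np.int64(-37), np.int64(141), np.int64(17)), (168, np.int64(-34), np.int64(141), np.int64(22)), (170, np.int64(-31), np.int64(141), np.int64(22)), (172, np.int64(-25), np.int64(141), np.int64(13)), (174, np.int64(-22), np.int64(141), np.int64(12)), (176, np.int64(-18), np.int64(141), np.int64(11)), (178, np.int64(-15), np.int64(141), np.int64(12)), (180, np.int64(-11), np.int64(141), np.int64(12)), (182, np.int64(-8), np.int64(141), np.int64(14)), (184, np.int64(-4), np.int64(141), np.int64(13)), (186, np.int64(0), np.int64(141), np.int64(12)), (188, np.int64(4), np.int64(141), np.int64(11)), (190, np.int64(7
[... 4343 characters left out ...]
2)), (208, np.int64(27), np.int64(241), np.int64(50)), (210, np.int64(29), np.int64(240), np.int64(53)), (212, np.int64(32), np.int64(240), np.int64(54)), (214, np.int64(47), np.int64(247), np.int64(25)), (216, np.int64(60), np.int64(253), np.int64(1)), (218, np.int64(64), np.int64(253), np.int64(1)), (220, np.int64(68), np.int64(253), np.int64(2)), (222, np.int64(72), np.int64(254), np.int64(1)), (224, np.int64(76), np.int64(254), np.int64(1)), (226, np.int64(80), np.int64(255), np.int64(0)), (228, np.int64(83), np.int64(254), np.int64(3)), (230, np.int64(88), np.int64(255), np.int64(1)), (232, np.int64(93), np.int64(255), np.int64(0))]
stand 1212 [-0.0011  0.0013] [-0.0023  0.0023  0.1326]
```

The measurements agree. Both tins are at 51.0°, their origins at rack x≈0 and about 3.5 mm above the upright height, which is what the lip and rail contact geometry predicts. I'll test in the air, above A, that the tilts I need are reachable: −20° to grasp and +31° to finish.

```bash
cat >> h.py <<'E'
O=np.array([.4985,-.0774,0]);yw=np.radians(-5.19)
Rz=np.array([[np.cos(yw),-np.sin(yw),0],[np.sin(yw),np.cos(yw),0],[0,0,1]])
OFF=-.002; S=.042
def tcp(y,th,phi,dz=0,back=0):
    """TCP for tin tilted th with tool phi; origin raised dz; tool backed off"""
    t,p=np.radians([th,phi])
    z0=.058+.0035*th/51
    tz=np.array([np.sin(p),0,-np.cos(p)])
    g=np.array([OFF,y,z0+dz])+S*np.array([np.sin(t),0,np.cos(t)])-(.003+back)*tz
    return O+Rz@g
YA,YB=.1947,.0975
E
python3 - <<'E'
from h import *
from cell import env
o=env.get_obs()
print(rowto(o,tcp(YA,0,31,.09),toolR(31)),tcp(YA,0,31,.09),tcp(YA,51,-20))
E
```

```text
[-1.592  2.112  4.935 -0.052 -5.143 -0.136] [0.51258174 0.11682246 0.1925715 ] [0.54764869 0.11363728 0.09075053]
```

```bash
python3 -m creep '[80,-1.6,2.1,4.9,0,-5.1,-0.1, 80,-1.6,2.1,4.9,0,-5.1,-0.1, 80,-1.6,2.1,4.9,0,-5.1,-0.1, 80,-1.6,2.1,4.9,0,-5.1,-0.1, 80,-1.6,2.1,4.9,0,-5.1,-0.1, 80,-1.6,2.1,4.9,0,-5.1,-0.1, 80,-1.6,2.1,4.9,0,-5.1,-0.1]'
python3 - <<'E'
from h import *
from cell import env
o=env.get_obs();print(o["qpos"].round(1))
print(rowto(o,tcp(YA,0,31,.09),toolR(31)),"to pre",rowto(o,tcp(YA,51,-20,0,.07),toolR(-20)))
E
```

```text
time_s: 2.1
tool_pos: [0.5118, 0.1252, 0.1957]
tool_rot: [-180.0, 30.7, 175.1]
force: [0.3, 0.2, 1.3]
grip_width: 0.0802
grasp_force: 0.0
[-36.7 -13.6   8.7 127.6  27.3  42.4  40.8]
[ 0.011 -0.275  0.116  0.026 -0.045  0.048] to pre [-1.070e+00 -2.860e-01  2.157e+00  3.000e-03  8.455e+00  5.600e-02]
```

```bash
python3 - <<'E'
from h import *
from cell import env
o=env.get_obs()
print("to pre",rowto(o,tcp(YA,51,-28,0,.08),toolR(-28)))
E
```

```text
to pre [-1.550e+00 -2.880e-01  2.261e+00 -1.000e-03  9.788e+00  5.700e-02]
```

```bash
python3 -m creep '[78,-1.5,-0.3,0,0,4.8,0, 78,-1.5,-0.3,0,0,4.8,0, 78,-1.5,-0.3,0,0,4.8,0, 78,-1.55,-0.3,2.2,0,9.8,0, 78,-1.55,-0.3,2.2,0,9.8,0, 78,-1.55,-0.3,2.2,0,9.8,0, 78,-1.55,-0.3,2.2,0,9.8,0, 78,-1.55,-0.3,2.2,0,9.8,0, 78,-1.55,-0.3,2.2,0,9.8,0, 78,-1.55,-0.3,2.2,0,9.8,0, 78,-1.55,-0.3,2.2,0,9.8,0]'
python3 - <<'E'
from h import *
from cell import env
o=env.get_obs();print(o["qpos"].round(1))
print(rowto(o,tcp(YA,51,-28,0,.08),toolR(-28)),"to grasp",rowto(o,tcp(YA,51,-28),toolR(-28)))
c=env.read_camera("wrist");cv2.imwrite("pics/w3.png",c["color"][:,:,::-1]);np.savez("wrist3.npz",**c)
E
```

```text
time_s: 3.2
tool_pos: [0.5825, 0.1107, 0.1625]
tool_rot: [-180.0, -27.9, 175.3]
force: [0.2, 0.4, 0.3]
grip_width: 0.0779
grasp_force: 0.0
[-24.7  36.   23.4  75.2 -16.9  99.4  84.6]
[-0.107 -0.007 -0.007 -0.039  0.015  0.07 ] to grasp [-0.103  0.004  2.66  -0.039  0.015  0.07 ]
```

View pics/w3.png

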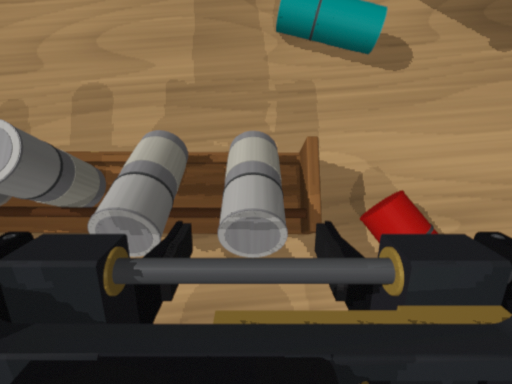

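Tin A's lid is at (253,232), centred between the fingers (about 190 and 320), and the neighbouring tin B stays outside them. Going down.

```bash
python3 -m creep '[78,-0.1,0,0.6,0,0,0.07, 78,-0.1,0,1.2,0,0,0.07, 78,-0.1,0,1.8,0,0,0.07, 78,-0.1,0,2.3,0,0,0.07, 78,-0.1,0,2.66,0,0,0.07, 78,-0.1,0,2.66,0,0,0.07, 78,-0.1,0,2.66,0,0,0.07]'
python3 - <<'E'
from h import *
from cell import env
o=env.get_obs()
print(rowto(o,tcp(YA,51,-28),toolR(-28)))
E
```

```text
time_s: 3.95
tool_pos: [0.5477, 0.113, 0.0891]
tool_rot: [-179.7, -28.1, 174.7]
force: [-0.3, -0.0, -0.1]
grip_width: 0.0782
grasp_force: 0.0
[ 0.017  0.02  -0.049 -0.051 -0.016 -0.012]
```

Now on the grasp pose. Closing gently at first, then firmly.

```bash
python3 -m creep '[60,0,0,0,0,0,0, 52,0,0,0,0,0,0, 45,0,0,0,0,0,0, 40,0,0,0,0,0,0, 40,0,0,0,0,0,0]' 8; python3 -m creep '[40,0,0,0,0,0,0, 40,0,0,0,0,0,0, 40,0,0,0,0,0,0, 40,0,0,0,0,0,0]' 50
python3 - <<'E'
from h import *
from cell import env
o=env.get_obs();print(o["tool_pos"],o["tool_rot"])
# relative motion for rigid tin: rotate -51 about origin, with lift
R0=Ro.from_euler("xyz",o["tool_rot"],degrees=True)
d=lambda th:tcp(YA,th,th-79)-tcp(YA,51,-28)
for th,dz in((51,.02),(34,.02),(17,.02),(0,.02),(0,0)):
    print(th,dz,np.round(np.r_[R0.inv().apply(d(th)+[0,0,dz])/.03,(51-th)*-1/6*np.array([0,1,0])],3))
E
```

```text
time_s: 4.45
tool_pos: [0.5476, 0.1126, 0.088]
tool_rot: [-179.6, -28.2, 174.7]
force: [0.5, -1.0, 0.4]
grip_width: 0.0519
grasp_force: 8.0
time_s: 4.85
tool_pos: [0.5476, 0.1126, 0.088]
tool_rot: [-179.6, -28.2, 174.7]
force: [1.3, -0.4, 0.9]
grip_width: 0.0511
grasp_force: 50.0
[0.54758531 0.11261804 0.08796064] [-179.59600381  -28.1704972   174.67909467]
51 0.02 [ 0.315 -0.004 -0.588  0.     0.     0.   ]
34 0.02 [ 0.668 -0.005 -0.652 -0.    -2.833 -0.   ]
17 0.02 [ 1.036 -0.006 -0.585 -0.    -5.667 -0.   ]
0 0.02 [ 1.386e+00 -5.000e-03 -3.920e-01 -0.000e+00 -8.500e+00 -0.000e+00]
0 0 [ 1.071e+00 -1.000e-03  1.960e-01 -0.000e+00 -8.500e+00 -0.000e+00]
```

```bash
cat >> h.py <<'E'
def plan(o,y):
    R0=Ro.from_euler("xyz",o["tool_rot"],degrees=True)
    d=lambda th:tcp(y,th,23-th)-tcp(y,51,-28)
    for th,dz in((51,.02),(42.5,.02),(34,.02),(25.5,.02),(17,.02),(8.5,.02),(0,.02),(0,0)):
        print(th,dz,np.round(np.r_[R0.inv().apply(d(th)+[0,0,dz])/.03,(51-th)*-1/6*np.array([0,1,0])],3))
E
python3 - <<'E'
from h import *
from cell import env
plan(env.get_obs(),YA)
E
```

```text
51 0.02 [ 0.315 -0.004 -0.588  0.     0.     0.   ]
42.5 0.02 [ 0.517 -0.005 -0.636 -0.    -1.417 -0.   ]
34 0.02 [ 0.727 -0.005 -0.651 -0.    -2.833 -0.   ]
25.5 0.02 [ 0.939 -0.006 -0.635 -0.    -4.25  -0.   ]
17 0.02 [ 1.148 -0.006 -0.585 -0.    -5.667 -0.   ]
8.5 0.02 [ 1.351e+00 -6.000e-03 -5.030e-01 -0.000e+00 -7.083e+00 -0.000e+00]
0 0.02 [ 1.541e+00 -5.000e-03 -3.910e-01 -0.000e+00 -8.500e+00 -0.000e+00]
0 0 [ 1.227e+00 -1.000e-03  1.960e-01 -0.000e+00 -8.500e+00 -0.000e+00]
```

```bash
python3 -m creep '[40,0.16,0,-0.3,0,0,0, 40,0.31,0,-0.59,0,0,0, 40,0.41,0,-0.62,0,-0.7,0, 40,0.52,0,-0.64,0,-1.4,0, 40,0.62,0,-0.65,0,-2.1,0, 40,0.73,0,-0.65,0,-2.83,0, 40,0.83,0,-0.65,0,-3.5,0, 40,0.94,0,-0.635,0,-4.25,0]'; python3 - <<'E'
from h import *
from cell import env
o=env.get_obs()
print(rowto(o,tcp(YA,0,23,.02),toolR(23)))
E
```

```text
time_s: 5.65
tool_pos: [0.5317, 0.1144, 0.1191]
tool_rot: [-179.7, -2.5, 174.8]
force: [0.3, -1.3, -1.0]
grip_width: 0.0514
grasp_force: 50.0
[ 0.635  0.024 -0.096 -0.049 -4.25   0.016]
```

```bash
python3 - <<'E'
from h import *
from cell import env
o=env.get_obs()
p0=np.array([.54759,.11262,.08796])
d=tcp(YA,0,23)-tcp(YA,51,-28);print(tcp(YA,51,-28),p0+d)
R1=Ro.from_euler("xyz",[-179.596,-28.17,174.679],degrees=True)*Ro.from_rotvec([0,-51,0],degrees=True)
for dz in (.02,.012,0):print(rowto(o,p0+d+[0,0,dz],R1))
E
```

```text
[0.54802947 0.1136027  0.0905803 ] [0.51251366 0.11580602 0.10014122]
[ 0.643 -0.009 -0.008  0.009 -4.221 -0.005]
[ 0.631 -0.008  0.259  0.009 -4.221 -0.005]
[ 0.614 -0.006  0.658  0.009 -4.221 -0.005]
```

```bash
python3 -m creep '[40,0.11,0,0,0,-0.7,0, 40,0.22,0,0,0,-1.4,0, 40,0.33,0,0,0,-2.1,0, 40,0.44,0,0,0,-2.8,0, 40,0.55,0,0,0,-3.5,0, 40,0.64,0,0,0,-4.22,0, 40,0.64,0,0,0,-4.22,0, 40,0.64,0,0,0,-4.22,0, 40,0.64,0,0,0,-4.22,0]'; python3 - <<'E'
from h import *
from cell import env
o=env.get_obs();print(o["qpos"].round(1))
p0=np.array([.54759,.11262,.08796])
d=tcp(YA,0,23)-tcp(YA,51,-28)
R1=Ro.from_euler("xyz",[-179.596,-28.17,174.679],degrees=True)*Ro.from_rotvec([0,-51,0],degrees=True)
for dz in (.02,.012,0):print(rowto(o,p0+d+[0,0,dz],R1))
for n in["top","side"]:
    c=env.read_camera(n);np.savez(f"{n}4.npz",**c)
    if n=="top":
        im=c["color"][130:250,150:370,::-1];a=cv2.resize(im,(660,360),interpolation=cv2.INTER_CUBIC)
    else:
        im=c["color"][120:240,180:400,::-1];b=cv2.resize(im,(660,360)[:2],interpolation=cv2.INTER_CUBIC)
cv2.imwrite("pics/p4.png",cv2.resize(np.vstack([a,b]),(550,600)))
E
```

```text
time_s: 6.55
tool_pos: [0.5136, 0.1159, 0.1199]
tool_rot: [-179.7, 22.6, 174.9]
force: [-0.7, -0.2, -1.0]
grip_width: 0.0511
grasp_force: 50.0
[-44.5  -4.9  21.3 127.1  20.1  39.1  48.3]
[ 0.03  -0.007 -0.023  0.002 -0.033 -0.013]
[ 0.133 -0.005  0.223  0.002 -0.033 -0.013]
[ 0.287 -0.003  0.593  0.002 -0.033 -0.013]
```

View pics/p4.png

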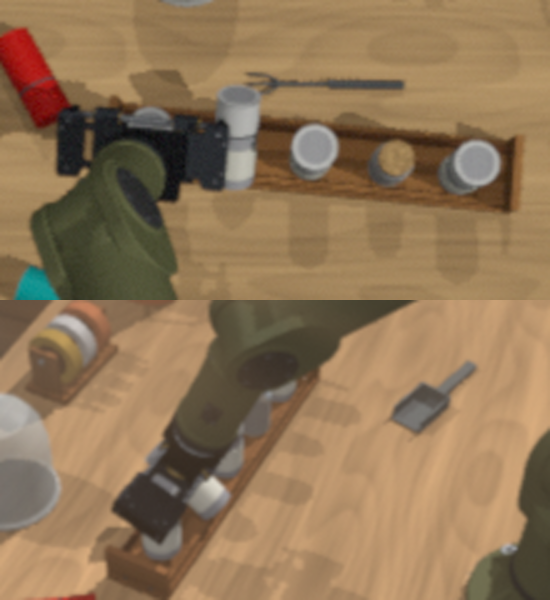

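Tin A appears upright between the fingers: its lid is at (152,118) in the top half and the side half shows no lean. I'll check its actual lean numerically before lowering.

```bash
cat > lean.py <<'E'
from h import *
from cell import env
import sys
def lean(yc,z0,z1,cams=("wrist","top")):
    for n in cams:
        c=env.read_camera(n);X=(pts(c)-O)@Rz;m=(c["depth"]>0)&(abs(X[...,0]+.002)<.022)&(abs(X[...,1]-yc)<.022)&(X[...,2]>z0)&(X[...,2]<z1)
        p=X[m]
        if len(p)<15:print(n,len(p));continue
        for _ in range(4):
            q=np.linalg.lstsq(np.c_[p[:,:2]-[0,yc],np.ones(len(p))],p[:,2],rcond=None)[0]
            r=p[:,2]-np.c_[p[:,:2]-[0,yc],np.ones(len(p))]@q;k=abs(r)<max(.0015,2*np.median(abs(r)));p=p[k]
        print(n,len(p),"lean deg x,y",np.degrees(-q[:2]).round(2),"lid z",q[2].round(4),"x",p[:,0].min().round(4),p[:,0].max().round(4),"y",p[:,1].min().round(4),p[:,1].max().round(4))
if __name__=="__main__":lean(*map(float,sys.argv[1:4]))
E
python3 lean.py .1947 .135 .17
```

```text
wrist 2178 lean deg x,y [-1.34  0.28] lid z 0.1506 x -0.0195 0.0022 y 0.1727 0.2167
top 36 lean deg x,y [-0.35  2.05] lid z 0.149 x -0.0033 0.0197 y 0.1729 0.2153
```

```bash
python3 -m creep '[40,0.08,0,0.1,0,0,0, 40,0.13,0,0.22,0,0,0, 40,0.18,0,0.34,0,0,0, 40,0.235,0,0.47,0,0,0, 40,0.235,0,0.47,0,0,0, 40,0.235,0,0.47,0,0,0]'; python3 - <<'E'
from h import *
from cell import env
o=env.get_obs()
p0=np.array([.54759,.11262,.08796])
d=tcp(YA,0,23)-tcp(YA,51,-28)
R1=Ro.from_euler("xyz",[-179.596,-28.17,174.679],degrees=True)*Ro.from_rotvec([0,-51,0],degrees=True)
for dz in (.004,0):print(rowto(o,p0+d+[0,0,dz],R1))
E
```

```text
time_s: 7.35
tool_pos: [0.5124, 0.1163, 0.1033]
tool_rot: [-179.7, 22.7, 175.0]
force: [6.4, -0.5, -5.0]
grip_width: 0.051
grasp_force: 50.0
[-0.017 -0.018 -0.022  0.01  -0.016  0.001]
[ 0.035 -0.017  0.101  0.01  -0.016  0.001]
```

```bash
python3 lean.py .1947 .12 .15
```

```text
wrist 2468 lean deg x,y [-0.61  0.18] lid z 0.1344 x -0.0224 0.0014 y 0.1727 0.2167
top 35 lean deg x,y [-3.67  1.83] lid z 0.133 x -0.0049 0.0198 y 0.1741 0.2155
```

```bash
python3 -m creep '[40,0,0,0,0,0,0, 40,0,0,0,0,0,0]';python3 -m creep '[40,-0.03,0,0.01,0,0,0, 40,-0.03,0,0.01,0,0,0]'; python3 -c "
from cell import env
o=env.get_obs();print(o['wrist_torque'])"
```

```text
time_s: 7.65
tool_pos: [0.5123, 0.1163, 0.1033]
tool_rot: [-179.7, 22.7, 175.0]
force: [7.1, 0.3, -6.0]
grip_width: 0.0513
grasp_force: 50.0
time_s: 7.85
tool_pos: [0.5127, 0.1163, 0.1032]
tool_rot: [-179.7, 22.7, 175.0]
force: [4.3, 1.4, -3.7]
grip_width: 0.0513
grasp_force: 50.0
[ 0.41719206 -0.48831305  0.08473328]
```

```bash
python3 -m creep '[40,-0.03,0,0.013,0,0,0, 40,-0.03,0,0.013,0,0,0]';python3 -m creep '[40,0.013,0,0.03,0,0,0, 40,0.013,0,0.03,0,0,0, 40,0.013,0,0.03,0,0,0]'; python3 -m creep '[40,0.013,0,0.03,0,0,0, 40,0.013,0,0.03,0,0,0]'
```

```text
time_s: 8.05
tool_pos: [0.5131, 0.1159, 0.103]
tool_rot: [-179.6, 22.6, 175.0]
force: [2.0, 1.2, -2.2]
grip_width: 0.0513
grasp_force: 50.0
time_s: 8.35
tool_pos: [0.513, 0.1157, 0.1021]
tool_rot: [-179.6, 22.6, 175.0]
force: [1.5, -0.6, -1.1]
grip_width: 0.0517
grasp_force: 50.0
time_s: 8.55
tool_pos: [0.5133, 0.1157, 0.102]
tool_rot: [-179.6, 22.6, 175.0]
force: [-4.4, -1.0, 8.2]
grip_width: 0.0517
grasp_force: 50.0
```

```bash
python3 lean.py .1947 .12 .15; python3 -m creep '[40,0.002,0,0.005,0,0,0, 40,0.002,0,0.005,0,0,0, 40,0.002,0,0.005,0,0,0]'
```

```text
wrist 2476 lean deg x,y [-0.    0.29] lid z 0.1331 x -0.0219 0.0031 y 0.1727 0.2166
top 39 lean deg x,y [-0.58 -3.58] lid z 0.1317 x -0.0034 0.0199 y 0.1745 0.2166
time_s: 8.95
tool_pos: [0.5134, 0.1157, 0.102]
tool_rot: [-179.6, 22.6, 175.0]
force: [-4.2, -1.7, 9.1]
grip_width: 0.0514
grasp_force: 50.0
```

It stands flat: lean is 0.0° and 0.3°, the lid is at 133 mm (the standing neighbour read 132.6), and the floor is pushing back with 9 N. Easing the grip, then opening.

```bash
python3 -m creep '[50,0,0,0,0,0,0, 50,0,0,0,0,0,0]' 6; python3 -m creep '[56,0,0,0,0,0,0, 60,0,0,0,0,0,0, 66,0,0,0,0,0,0, 72,0,0,0,0,0,0, 72,0,0,0,0,0,0]'; python3 lean.py .1947 .12 .15
```

```text
time_s: 9.15
tool_pos: [0.5136, 0.1158, 0.102]
tool_rot: [-179.6, 22.6, 175.0]
force: [-2.8, -0.3, 6.6]
grip_width: 0.0514
grasp_force: 6.0
time_s: 9.65
tool_pos: [0.5132, 0.1158, 0.1009]
tool_rot: [-179.6, 22.6, 175.0]
force: [-0.1, -0.9, -0.6]
grip_width: 0.07
grasp_force: 0.0
wrist 2502 lean deg x,y [-0.38  0.21] lid z 0.133 x -0.0231 0.0005 y 0.1727 0.2166
top 41 lean deg x,y [-0.69 -3.24] lid z 0.1318 x -0.0038 0.0194 y 0.1756 0.2157
```

```bash
python3 -m creep '[72,0,0,-0.6,0,0,0, 72,0,0,-1.5,0,0,0, 72,0,0,-2.5,0,0,0, 72,0,0,-3.3,0,0,0, 78,0,0,-3.3,0,0,0, 78,0,0,-3.3,0,0,0]'; python3 - <<'E'
from h import *
from cell import env
o=env.get_obs()
print("mid",rowto(o,tcp(YB,51,-28,.03,.08),toolR(-10)),"pre",rowto(o,tcp(YB,51,-28,0,.08),toolR(-28)))
E
```

```text
time_s: 10.35
tool_pos: [0.4756, 0.1199, 0.1927]
tool_rot: [-179.7, 22.7, 175.0]
force: [-0.1, 0.6, -0.7]
grip_width: 0.0769
grasp_force: 0.0
mid [-3.362 -3.236  1.478 -0.049  5.444  0.017] pre [-2.977 -3.23   2.4   -0.052  8.444  0.009]
```

```bash
python3 -m creep '[78,-3.36,-3.24,1.48,-0.05,5.44,0, 78,-3.36,-3.24,1.48,-0.05,5.44,0, 78,-3.36,-3.24,1.48,-0.05,5.44,0, 78,-3.36,-3.24,1.48,-0.05,5.44,0, 78,-2.98,-3.23,2.4,-0.05,8.44,0, 78,-2.98,-3.23,2.4,-0.05,8.44,0, 78,-2.98,-3.23,2.4,-0.05,8.44,0, 78,-2.98,-3.23,2.4,-0.05,8.44,0, 78,-2.98,-3.23,2.4,-0.05,8.44,0, 78,-2.98,-3.23,2.4,-0.05,8.44,0, 78,-2.98,-3.23,2.4,-0.05,8.44,0]'; python3 - <<'E'
from h import *
from cell import env
o=env.get_obs()
print(rowto(o,tcp(YB,51,-28,0,.08),toolR(-28)),"to grasp",rowto(o,tcp(YB,51,-28),toolR(-28)))
c=env.read_camera("wrist");cv2.imwrite("pics/w5.png",c["color"][:,:,::-1])
E
```

```text
time_s: 11.45
tool_pos: [0.5763, 0.0135, 0.1622]
tool_rot: [180.0, -27.9, 174.9]
force: [0.3, -0.2, 0.3]
grip_width: 0.0779
grasp_force: 0.0
[-0.025 -0.003  0.024 -0.005  0.019  0.009] to grasp [-2.000e-02 -2.000e-03  2.691e+00 -5.000e-03  1.900e-02  9.000e-03]
```

View pics/w5.png

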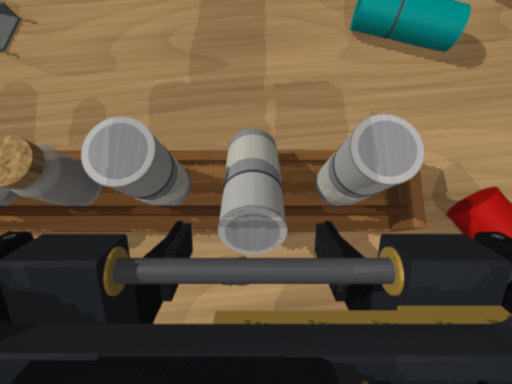

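Tin A now stands at (388,150). B's lid at (253,230) is centred between the fingers, and both neighbours are clear of them. Descending and gripping.

```bash
python3 -m creep '[78,-0.02,0,0.6,0,0,0, 78,-0.02,0,1.2,0,0,0, 78,-0.02,0,1.8,0,0,0, 78,-0.02,0,2.3,0,0,0, 78,-0.02,0,2.66,0,0,0, 78,-0.02,0,2.66,0,0,0, 78,-0.02,0,2.66,0,0,0]' && python3 -m creep '[60,0,0,0,0,0,0, 52,0,0,0,0,0,0, 45,0,0,0,0,0,0, 40,0,0,0,0,0,0, 40,0,0,0,0,0,0]' 8; python3 -m creep '[40,0,0,0,0,0,0, 40,0,0,0,0,0,0, 40,0,0,0,0,0,0, 40,0,0,0,0,0,0]' 50
python3 - <<'E'
from h import *
from cell import env
o=env.get_obs();np.savez("b0.npz",p=o["tool_pos"],r=o["tool_rot"]);print(o["tool_pos"],o["tool_rot"],tcp(YB,51,-28))
plan(o,YB)
E
```

```text
time_s: 12.2
tool_pos: [0.5401, 0.0166, 0.0908]
tool_rot: [-179.9, -28.0, 174.8]
force: [-0.9, -1.0, 1.2]
grip_width: 0.0783
grasp_force: 0.0
time_s: 12.7
tool_pos: [0.54, 0.0165, 0.0905]
tool_rot: [-179.9, -28.0, 174.8]
force: [0.7, 0.6, 0.8]
grip_width: 0.0516
grasp_force: 8.0
time_s: 13.1
tool_pos: [0.54, 0.0165, 0.0905]
tool_rot: [-179.9, -28.0, 174.8]
force: [0.9, -0.6, 1.5]
grip_width: 0.0512
grasp_force: 50.0
[0.53995485 0.01649296 0.09045265] [-179.93262682  -27.9864501   174.82701555] [0.53923688 0.0168012  0.0905803 ]
51 0.02 [ 0.313 -0.001 -0.589  0.     0.     0.   ]
42.5 0.02 [ 5.150e-01 -1.000e-03 -6.370e-01 -0.000e+00 -1.417e+00 -0.000e+00]
34 0.02 [ 7.240e-01 -1.000e-03 -6.540e-01 -0.000e+00 -2.833e+00 -0.000e+00]
25.5 0.02 [ 9.37e-01 -1.00e-03 -6.38e-01 -0.00e+00 -4.25e+00 -0.00e+00]
17 0.02 [ 1.146 -0.    -0.589 -0.    -5.667 -0.   ]
8.5 0.02 [ 1.349 -0.    -0.508 -0.    -7.083 -0.   ]
0 0.02 [ 1.54  -0.    -0.396 -0.    -8.5   -0.   ]
0 0 [ 1.227e+00  1.000e-03  1.920e-01 -0.000e+00 -8.500e+00 -0.000e+00]
```

```bash
python3 -m creep '[40,0.16,0,-0.3,0,0,0, 40,0.31,0,-0.59,0,0,0, 40,0.41,0,-0.62,0,-0.7,0, 40,0.52,0,-0.64,0,-1.4,0, 40,0.62,0,-0.65,0,-2.1,0, 40,0.72,0,-0.65,0,-2.83,0, 40,0.83,0,-0.65,0,-3.5,0, 40,0.94,0,-0.64,0,-4.25,0]'; cat > tob.py <<'E'
from h import *
from cell import env
o=env.get_obs();print(o["qpos"].round(1))
b=np.load("b0.npz");d=tcp(YB,0,23)-tcp(YB,51,-28)+Rz@[.0009,0,0]
R1=Ro.from_euler("xyz",b["r"],degrees=True)*Ro.from_rotvec([0,-51,0],degrees=True)
for dz in (.02,.004,0):print(dz,rowto(o,b["p"]+d+[0,0,dz],R1))
E
python3 tob.py
```

```text
time_s: 13.9
tool_pos: [0.5237, 0.0178, 0.1212]
tool_rot: [-180.0, -2.4, 174.8]
force: [0.2, -0.5, -2.3]
grip_width: 0.0512
grasp_force: 50.0
[-41.4  12.3  41.2 108.9  -9.2  64.4  88.3]
0.02 [ 6.030e-01  7.000e-03 -2.400e-02  4.000e-03 -4.228e+00 -5.000e-03]
0.004 [ 5.810e-01  7.000e-03  5.090e-01  4.000e-03 -4.228e+00 -5.000e-03]
0 [ 5.760e-01  7.000e-03  6.420e-01  4.000e-03 -4.228e+00 -5.000e-03]
```

```bash
python3 -m creep '[40,0.1,0,0,0,-0.7,0, 40,0.2,0,0,0,-1.4,0, 40,0.3,0,0,0,-2.1,0, 40,0.4,0,-0.01,0,-2.8,0, 40,0.5,0,-0.02,0,-3.5,0, 40,0.6,0,-0.02,0,-4.22,0, 40,0.6,0,-0.02,0,-4.22,0, 40,0.6,0,-0.02,0,-4.22,0, 40,0.6,0,-0.02,0,-4.22,0]'; python3 tob.py; python3 lean.py .0975 .135 .17
```

```text
time_s: 14.8
tool_pos: [0.5063, 0.0193, 0.1222]
tool_rot: [-179.9, 22.7, 174.8]
force: [-3.3, 0.5, -0.0]
grip_width: 0.0512
grasp_force: 50.0
[-46.3 -11.3  34.9 130.6  20.5  38.3  60.3]
0.02 [ 0.012  0.01  -0.019 -0.005 -0.052 -0.012]
0.004 [ 0.218  0.01   0.473 -0.005 -0.052 -0.012]
0 [ 0.269  0.01   0.596 -0.005 -0.052 -0.012]
wrist 2206 lean deg x,y [-0.43  0.18] lid z 0.151 x -0.0148 0.0082 y 0.0755 0.1195
top 33 lean deg x,y [-0.67 -1.01] lid z 0.1491 x -0.0012 0.0197 y 0.0772 0.114
```

```bash
cat > lid.py <<'E'
from h import *
from cell import env
import sys
zc=float(sys.argv[1])
for n in("wrist","top"):
    c=env.read_camera(n);X=(pts(c)-O)@Rz
    for nm,y in(("A",YA),("B",YB),("S1",.0015)):
        z=zc if nm=="B" else .1325
        m=(c["depth"]>0)&(abs(X[...,0])<.045)&(abs(X[...,1]-y)<.035)&(abs(X[...,2]-z)<.005)
        p=X[m]
        if len(p)>10:print(n,nm,len(p),"x %.4f %.4f y %.4f %.4f"%(*np.percentile(p[:,0],[.5,99.5]),*np.percentile(p[:,1],[.5,99.5])))
    if n=="wrist":cv2.imwrite("pics/w6.png",c["color"][:,:,::-1])
E
python3 lid.py .151; python3 -c "
from cell import env
o=env.get_obs();print(o['force'],o['wrist_torque'])"
```

```text
wrist A 1134 x -0.0303 -0.0112 y 0.1788 0.2050
wrist B 3399 x -0.0188 0.0083 y 0.0669 0.1281
wrist S1 990 x -0.0284 -0.0107 y -0.0110 0.0138
top A 83 x -0.0288 0.0203 y 0.1760 0.2207
top B 72 x -0.0101 0.0240 y 0.0751 0.1262
top S1 121 x -0.0292 0.0214 y -0.0238 0.0143
[-3.20920919 -0.48001241  0.46751857] [ 0.1692399   1.272003   -0.03217736]
```

View pics/w6.png

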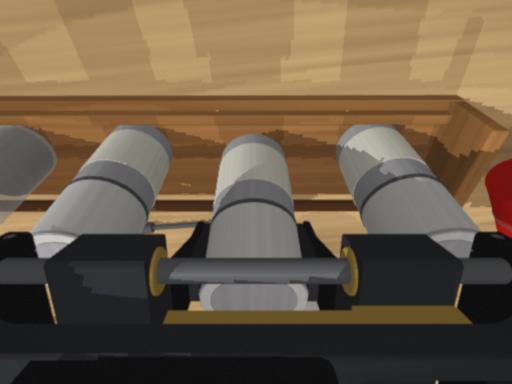

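B hangs between its standing neighbours A and S1 with its underside near (252,145). The steady −3 N in x suggests it is rubbing the rear rail, and A stood at a TCP rack x of −2.6 mm against −1.0 mm for B now. I'll shift 1.5 mm toward the robot.

```bash
python3 -m creep '[40,0.046,0,-0.02,0,0,0, 40,0.046,0,-0.02,0,0,0, 40,0.046,0,-0.02,0,0,0]'; python3 -c "
from cell import env
o=env.get_obs();print(o['force'],o['wrist_torque'])"
```

```text
time_s: 15.3
tool_pos: [0.5049, 0.0196, 0.1221]
tool_rot: [-179.9, 22.8, 174.9]
force: [0.1, 0.4, -2.3]
grip_width: 0.0515
grasp_force: 50.0
[ 0.0671014   0.38561518 -2.25190319] [0.08948004 0.60787397 0.01701506]
```

```bash
python3 -m creep '[40,0.05,0,0.12,0,0,0, 40,0.1,0,0.24,0,0,0, 40,0.15,0,0.36,0,0,0, 40,0.19,0,0.45,0,0,0, 40,0.19,0,0.45,0,0,0, 40,0.19,0,0.45,0,0,0]'; python3 -m creep '[40,0.01,0,0.02,0,0,0, 40,0.013,0,0.03,0,0,0, 40,0.013,0,0.03,0,0,0]'; python3 lean.py .0975 .12 .15
```

```text
time_s: 15.9
tool_pos: [0.5045, 0.0197, 0.1072]
tool_rot: [-179.9, 22.8, 174.9]
force: [0.0, 0.7, -2.6]
grip_width: 0.0511
grasp_force: 50.0
time_s: 16.2
tool_pos: [0.5046, 0.0197, 0.1063]
tool_rot: [-179.9, 22.8, 174.9]
force: [0.3, 0.2, -2.5]
grip_width: 0.0516
grasp_force: 50.0
wrist 2270 lean deg x,y [-0.46  0.13] lid z 0.1351 x -0.0167 0.0067 y 0.0755 0.1195
top 38 lean deg x,y [-1.71 -2.43] lid z 0.1341 x -0.0034 0.0195 y 0.0769 0.1193
```

About 2 mm left; stepping down until I feel the floor.

```bash
python3 -m creep '[40,0.01,0,0.025,0,0,0, 40,0.013,0,0.03,0,0,0, 40,0.013,0,0.03,0,0,0]'; python3 -m creep '[40,0.01,0,0.025,0,0,0, 40,0.013,0,0.03,0,0,0, 40,0.013,0,0.03,0,0,0]'
```

```text
time_s: 16.6
tool_pos: [0.5045, 0.0197, 0.1052]
tool_rot: [-179.9, 22.8, 174.9]
force: [-0.1, 0.1, -2.4]
grip_width: 0.0513
grasp_force: 50.0
time_s: 16.9
tool_pos: [0.5045, 0.0197, 0.1043]
tool_rot: [-179.9, 22.8, 174.9]
force: [-0.5, -0.7, -3.6]
grip_width: 0.0513
grasp_force: 50.0
```

```bash
python3 -m creep '[40,0.013,0,0.03,0,0,0, 40,0.013,0,0.03,0,0,0]'; python3 -m creep '[40,0.006,0,0.015,0,0,0, 40,0.006,0,0.015,0,0,0]';python3 lean.py .0975 .12 .15
```

```text
time_s: 17.1
tool_pos: [0.5049, 0.0196, 0.1042]
tool_rot: [-179.9, 22.8, 174.9]
force: [-6.2, -1.6, 8.3]
grip_width: 0.0511
grasp_force: 50.0
time_s: 17.3
tool_pos: [0.505, 0.0196, 0.1042]
tool_rot: [-180.0, 22.8, 174.8]
force: [-8.3, -1.5, 12.4]
grip_width: 0.0514
grasp_force: 50.0
wrist 2191 lean deg x,y [-0.48  0.09] lid z 0.1331 x -0.0163 0.0066 y 0.0755 0.1195
top 43 lean deg x,y [2.13 0.92] lid z 0.1325 x -0.0032 0.02 y 0.0769 0.1194
```

```bash
python3 -m creep '[40,0.012,0,-0.012,0,0,0, 40,0.012,0,-0.012,0,0,0]'; python3 -m creep '[50,0,0,0,0,0,0, 50,0,0,0,0,0,0]' 6; python3 -m creep '[54,0,0,0,0,0,0, 58,0,0,0,0,0,0, 64,0,0,0,0,0,0, 70,0,0,0,0,0,0, 70,0,0,0,0,0,0]'; python3 lean.py .0975 .12 .15
```

```text
time_s: 17.6
tool_pos: [0.5047, 0.0196, 0.1042]
tool_rot: [-180.0, 22.9, 174.9]
force: [-5.1, -1.3, 8.1]
grip_width: 0.0511
grasp_force: 50.0
time_s: 17.8
tool_pos: [0.505, 0.0196, 0.1041]
tool_rot: [-180.0, 22.9, 174.9]
force: [-2.5, -1.4, 6.1]
grip_width: 0.0518
grasp_force: 6.0
time_s: 18.3
tool_pos: [0.504, 0.0198, 0.103]
tool_rot: [-179.9, 22.8, 174.9]
force: [-0.4, 0.2, -1.0]
grip_width: 0.0682
grasp_force: 0.0
wrist 2434 lean deg x,y [-0.44  0.01] lid z 0.133 x -0.0204 0.0039 y 0.0755 0.1195
top 43 lean deg x,y [ 4.03 -2.82] lid z 0.1327 x -0.0045 0.0193 y 0.0766 0.1194
```

Standing. Now back off well clear and check.

```bash
python3 -m creep '[70,0,0,-0.6,0,0,0, 70,0,0,-1.5,0,0,0, 70,0,0,-2.5,0,0,0, 70,0,0,-3.3,0,0,0, 70,0,0,-3.3,0,0,0, 70,0,0,-3.3,0,0,0]'; python3 -m creep '[70,0.8,0,-2,0,0,0, 70,1.5,2,-4,0,2,0, 70,1.5,5,-4,0,3.8,0, 70,1.5,8,-4,0,3.8,0, 70,1.5,8,-4,0,3.8,0, 70,1.5,8,-4,0,3.8,0, 70,1.5,8,-4,0,3.8,0, 70,1.5,8,-4,0,3.8,0]'; python3 lid.py .1325; python3 - <<'E'
from h import *
from cell import env
c=env.read_camera("top");cv2.imwrite("pics/t7.png",cv2.resize(c["color"][130:270,150:400,::-1],(750,420),interpolation=cv2.INTER_CUBIC))
E
```

```text
time_s: 19.0
tool_pos: [0.4715, 0.0231, 0.192]
tool_rot: [-179.9, 22.8, 174.8]
force: [-0.5, -0.9, 0.2]
grip_width: 0.0701
grasp_force: 0.0
time_s: 19.8
tool_pos: [0.4041, 0.2758, 0.2853]
tool_rot: [179.8, 0.0, 175.3]
force: [-0.4, 0.2, 0.3]
grip_width: 0.07
grasp_force: 0.0
top A 238 x -0.0309 0.0200 y 0.1704 0.2206
top B 247 x -0.0301 0.0207 y 0.0735 0.1238
top S1 248 x -0.0296 0.0215 y -0.0236 0.0269
```

View pics/t7.png

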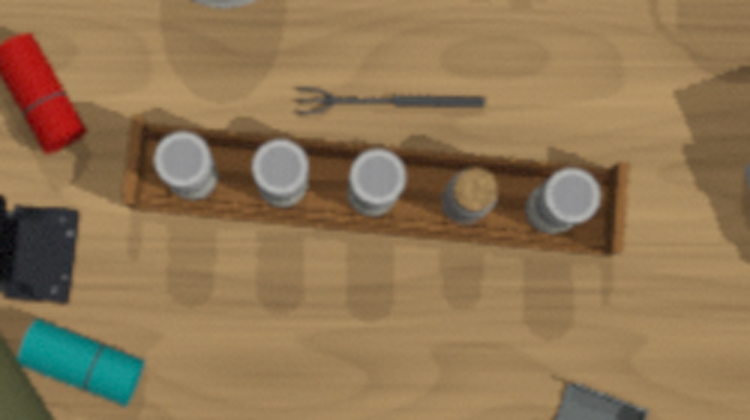

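All four tins stand in line: A at (185,160) and B at (281,167) sit beside S1 at (377,175), with lid heights and x the same to within 1 mm. The jar, rake and everything else are where they were.

```bash
python3 -c "
from cell import env
print(env.sign_off())"
```

```text
the job is handed in; nothing more can be done
None
```

Both tipped tins now stand upright on the rack floor at their own places. I released each only after feeling floor contact, their neighbours, the rake and the rest in view look unmoved, and I handed the job in after about 20 s of robot time.

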